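# Move the fog nozzle tube from its parking holder to the fog maker

## Robot

A 6-joint arm with a two-finger parallel gripper is mounted at the origin on the work surface. World frame = base frame: x ahead of the robot, y to its left, z up, the work surface at z = 0. Lengths are in m, angles in rad, forces in N, time in s.
With the tool pointing down it reaches from about 0.275 to 0.75 m from the base axis. Payload 10.2 kg.
Tool frame: the origin (TCP) lies midway between the tips of the shut fingers; the grasp point (between the pads) lies 19 mm behind it (env.hold_point_z is the distance from the TCP to the grasp point, in m); z points along the fingers, y is the line along which they close (so a half turn about z gives the same grasp; the last joint's range is limited). The gripper opens to 85 mm and grips with 20 to 120 N. Pads are 22 mm wide; open, the fingers measure 114 mm over their backs; the gripper's body (76 mm by 85 mm) begins 54 mm behind the grasp point. The pads swing forward as they close: fully open they stand 13 mm farther back than shut.
Start: joints at [-1.504, 0.313, 1.498, -0, 1.331, -0.223], TCP at [0.15, -0.503, 0.231] pointing down, gripper open.
Joint ranges: [-2.94, 2.94], [-0.97, 2.17], [0.19, 2.56], [-1.23, 4.37], [0.02, 3.11], [-2.88, 2.88]. Speed limits (rad/s): [2.39, 2.39, 3.01, 3.14, 3.14, 3.14].

## Interface

Orientations are given as a unit quaternion [x, y, z, w].
In Python, from bench import env, kinematics, monitor, eyes, job gives the robot as it stands. The module is installed in compiled form; this text tells all that it offers. Calls block until the motion is done:
- env.reach(position, orientation): joint-space move of the TCP to a pose.
- env.movel(position, velocity=0.15, frame=None, guard=None): straight line of the TCP; frame=None keeps the orientation; velocity is the mean speed in m/s. With guard (N) it stops when the force on the tool has changed by that much, and returns True; else False.
- env.set_joints(angles): joint-space move.
- env.release() and env.close_gripper(effort=None): open the fingers fully, or close them until they stop; effort is the grip in N (None keeps the last).
- env.hold(seconds).
- kinematics.ik(position, orientation): joint angles nearest the present ones, or None.
- monitor.sense(): the state.
- eyes.grab_frame(name): name is "side" or "top" or "wrist"; returns a dict with "frame" (480x640x3 uint8, red, green, blue), "mtx" (3x3 intrinsics, pixels), "view" (4x4, takes a point from world to camera coordinates). Camera axes: x right, y down, z forward; pixel columns grow to the right and rows downward; lengths in m; the calibration is good to about 2 mm. A picture is of the moment at which its call begins. There is no depth.
A pose or a line that the arm cannot do raises env.MotionError and nothing moves.
- job.hand_in(): hands the job in; it is judged then, once.
The state is a dict: "clock": time; "joints": joint angles; "qvel": joint speeds; "joint_efforts": joint torques, N m; "position": TCP position; "ee_rot": TCP orientation; "contact_force": force on the tool from outside, world axes, zero at the start; "ft_torque": the same for the moment, N m; "finger_gap": opening from 0.0 (shut) to 1.0 (fully open); "gripper_force": force on a finger pad.
Only numpy, scipy, OpenCV 4.12 (cv2) and the standard library are available. Lean on these libraries where they do the work, as an engineer would, in place of code of your own. Each camera call takes 0.05 s, during which the arm holds its last target. There are 200 camera calls.

## Task

Free the metal nozzle tube from the blue parking holder: push the holder's orange release collar fully in, then draw the tube straight out. Lay the tube in both notches of the wooden rest and let go of it, then take it again farther from its plug end and push that plug end into the green-collared outlet of the white fog maker until it is fully home and locked, and let go. Leave the two cans, the glass dish and the dark pan where they stand.

Things in the scene. Friction and masses are not known exactly. Their poses are not given: they have to be found in the camera images.
- tube: Loose straight aluminium tube, 180 mm long, 16 mm diameter, about 0.11 kg. Origin on its axis at mid length; x along the axis from the bare plug end (x = -90 mm) to the brass nozzle end (x = 65 to 90 mm, tapering to 10 mm diameter). Two dark ring grooves, 9 mm diameter: x = -77 to -60 and -24 to -14 mm.
- plug_tip (a point): Centre of the tube's plug end face (tube x = -90 mm), chamfered. At the start the tube lies level in the holder, nozzle end inwards, locked with 1 to 3 mm of play, and this tip stands about 46 mm out in front of the release collar.
- holder: Blue parking holder fixed to the table, 56 mm wide, 98 mm high, block from x = 15 to 150 mm, on a foot 72 mm wide, 8 mm high. Origin on the table under the outer face of the release collar when out; z up, x horizontal, pointing into the holder along its bore. The tube is drawn out towards -x, over about 134 mm.
- holder_mouth (a point): Centre of the release collar's outer face when it is out, on the bore's axis, 70 mm above the holder's origin. The bore is 18 mm wide. Its hidden teeth sit in the tube's second groove until the collar is in.
- release_collar (a joint): Travel of the holder's orange release collar along holder +x: 0 = out (tube locked), 0.006 m = fully in (tube free). A flat ring around the tube, 48 mm outside and 21 mm inside diameter, 8 mm thick. It takes about 4 to 5 N to move, stops hard at 6 mm, has no spring and stays where it is pushed.
- fogger: White fog maker fixed to the table: body 110 mm wide, 100 mm high from x = 45 to 175 mm, grey outlet nose 52 mm wide, 96 mm high from x = 14 to 45 mm. Origin on the table under the outer face of its green outlet collar; z up, x horizontal, pointing into the outlet. Outlet axis 70 mm above the table. The plug end enters towards +x, so that tube x points along fogger -x.
- outlet_seat (a point): Centre of the bottom of the outlet bore, fogger x = 45 mm, 70 mm above the table: where the plug tip is when fully home. A funnel about 24 mm wide at fogger x = 6 mm leads to an 18 mm bore from x = 14 mm. Spring teeth resist the plug from about x = 17 mm on (7 to 10 N) and snap into its first groove at a depth of 41 mm; then it cannot be pulled out.
- outlet_collar (a joint): Travel of the fog maker's green outlet collar (50 mm ring): 0 = out, teeth closed. It is drawn in 3 to 5 mm while the entering tube spreads the teeth and springs back to 0 when they snap into the groove.
- rest: Wooden rest fixed to the table: base 92 x 60 x 8 mm, two upright 90 degree V notches, each 12 mm thick along x, centred at x = -27 and +27 mm, tops 61 mm above the table and 32 mm wide. Origin on the table under its middle; x horizontal along the notches' line, z up. The tube lies in it with its axis 55 mm above the table, along rest x, middle within 30 mm of the rest's middle.
- blue_can: Blue can, 80 mm diameter, 130 mm high, loose; origin at the centre of its foot. Leave alone.
- red_can: Red can, 66 mm diameter, 170 mm high, loose; origin at the centre of its foot. Leave alone.
- dish: Round glass dish, 120 mm diameter, 45 mm high, loose; origin at the centre of its foot. Leave alone.
- pan: Dark steel baking pan, 120 x 220 x 55 mm, loose; origin at the centre of its underside. Leave alone.
Mind the look-alikes: they are no part of the job. What is shaped like the holder but pink or turquoise is not meant.

How it is judged:
On the way, in this order (a step that is already met when the one before it is completed fails the run):
1. the release collar is pushed fully in while the tube is still in the holder (value of joint release_collar above 0.005 m and x of plug_tip in the frame of holder above -0.07 m), for 0.1 s.
2. the tube is out of the holder and lies in both notches of the rest, let go (x of tube in the frame of rest between -0.03 and 0.03 m and y of tube in the frame of rest between -0.005 and 0.005 m and z of tube in the frame of rest between 0.051 and 0.059 m and angle between the x axis of tube and the x axis of rest, either way round below 0.1 rad and contact force between tube and the fingers below 0.05 N and linear speed of tube below 0.02 m/s), for 0.2 s.
At the end, for the whole second after the job is handed in: The tube's plug tip is in the outlet within 5 mm of the bottom of the bore, tube in line with the outlet (within 0.12 rad), the outlet collar sprung out again (below 1.5 mm: teeth in the groove), the tube at rest and let go (x of plug_tip in the frame of fogger above 0.0402 m and distance between plug_tip and outlet_seat below 0.006 m and angle between the x axis of tube and the x axis of fogger, either way round below 0.12 rad and value of joint outlet_collar below 0.0015 m and linear speed of tube below 0.02 m/s and contact force between tube and the fingers below 0.05 N); the robot touches nothing.
It fails at once if a can, the dish or the pan is moved by more than 25 mm or tipped (distance of any of blue_can, red_can, dish, pan from where it was at the start of the episode above 0.025 m or angle between any of blue_can, red_can, dish, pan's own z axis and vertical above 0.3 rad).
It also fails if it takes over 58 s, if anything falls off the work surface, if the arm or the gripper's body presses on something with over 40 N, if the wrist force passes 120 N, or if a joint passes its speed limit or range.

## Working session

There is one attempt and no reset: what is moved stays moved. The work goes in short steps, each a Python script; the robot and the scene stay as the last script left them, time stands still between calls to the robot, and variables do not carry over. Pictures are saved under pics/ and viewed, at most 10 in all, crops included, and the job is handed in when it is done.

```bash
mkdir -p pics
python3 - <<'E'
from bench import env,kinematics,monitor,eyes,job
import cv2,numpy as np
for n in("top","side"):
    f=eyes.grab_frame(n); cv2.imwrite(f"pics/{n}0.png",f["frame"][:,:,::-1]); print(n,f["mtx"].round(1).tolist(),f["view"].round(4).tolist())
s=monitor.sense();print(s["clock"],s["ee_rot"],s["finger_gap"],env.hold_point_z)
E
```

```text
top [[527.0, 0.0, 322.3], [0.0, 527.0, 232.3], [0.0, 0.0, 1.0]] [[-0.0103, -0.9998, -0.0154, 0.0371], [-0.9967, 0.0115, -0.081, 0.4954], [0.0811, 0.0145, -0.9966, 1.1064], [0.0, 0.0, 0.0, 1.0]]
side [[562.4, 0.0, 321.7], [0.0, 562.4, 245.5], [0.0, 0.0, 1.0]] [[-0.9792, -0.2025, -0.0156, 0.4569], [-0.145, 0.7509, -0.6443, 0.0947], [0.1422, -0.6286, -0.7646, 1.3861], [0.0, 0.0, 0.0, 1.0]]
0.1 [ 9.89518535e-01  1.44404771e-01  3.86655999e-05 -5.73635175e-04] 0.9986967882308675 0.0187
```

View pics/top0.png

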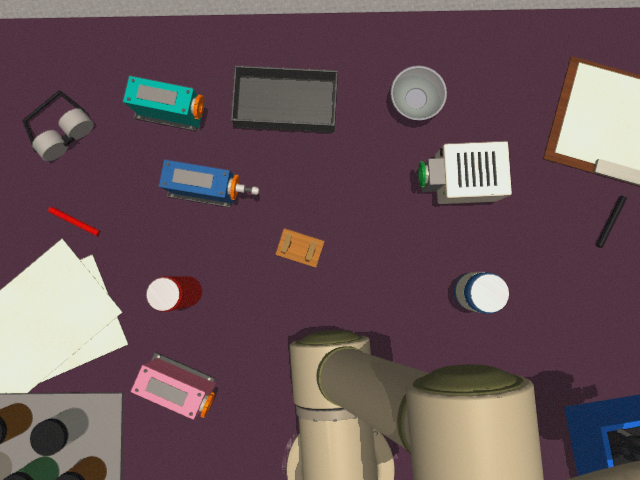

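View pics/side0.png

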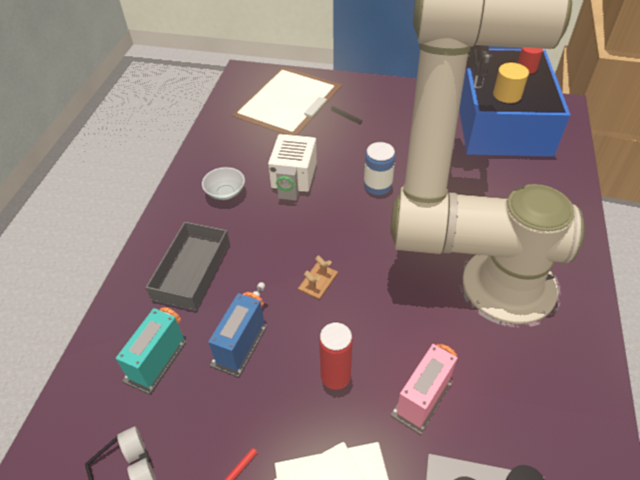

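Top view: the blue holder is at (198,182), its collar at (234,188) and the plug tip at (257,191). The rest is at (300,248), and the fogger outlet at (423,175) faces left. The side view agrees. Next I get coarse positions from colour masks.

```bash
cat > h.py <<'E'
from bench import env,kinematics,monitor,eyes,job
import cv2,numpy as np
def grab(n,save=None):
    f=eyes.grab_frame(n)
    if save: cv2.imwrite(f"pics/{save}.png",f["frame"][:,:,::-1])
    return f
def ray(f,uv,z):
    "pixel(s) -> world xy on the plane at height z"
    uv=np.atleast_2d(uv).astype(float); V=f["view"]; R,t=V[:3,:3],V[:3,3]
    d=np.c_[uv,np.ones(len(uv))]@np.linalg.inv(f["mtx"]).T@R; c=-R.T@t
    return (c+d*((z-c[2])/d[:,2])[:,None])[:,:2]
def proj(f,P):
    P=np.atleast_2d(P); p=(P@f["view"][:3,:3].T+f["view"][:3,3])@f["mtx"].T
    return p[:,:2]/p[:,2:]
def hsv(f): return cv2.cvtColor(f["frame"],cv2.COLOR_RGB2HSV)
def blob(f,lo,hi,roi=None):
    "largest contour in HSV range, roi=(u0,v0,u1,v1)"
    m=cv2.inRange(hsv(f),np.array(lo),np.array(hi))
    if roi:
        k=np.zeros_like(m); k[roi[1]:roi[3],roi[0]:roi[2]]=255; m&=k
    c=cv2.findContours(m,cv2.RETR_EXTERNAL,cv2.CHAIN_APPROX_NONE)[0]
    return max(c,key=cv2.contourArea)[:,0,:]
def quat(yaw): # tool down, tool x at this yaw
    return np.array([np.cos(yaw/2),np.sin(yaw/2),0,0])
def bestq(p,yaw):
    "of the two half-turn choices the one nearest the present joints"
    q0=monitor.sense()["joints"]; o=[]
    for a in(yaw,yaw+np.pi):
        j=kinematics.ik(p,quat(a))
        if j is not None:o.append((np.abs(np.array(j)-q0).max(),a))
    return min(o)[1]
E
python3 - <<'E'
from h import *
f=grab("top"); H=hsv(f)
for u,v in[(170,168),(225,190),(200,200),(234,185),(255,191),(300,235),(283,245),(423,175),(500,150),(450,200)]: print((u,v),H[v,u])
b=blob(f,(100,120,60),(120,255,255),(140,140,260,215)); r=cv2.minAreaRect(b);print("blue",r,ray(f,cv2.boxPoints(r),.098).round(3).tolist())
o=blob(f,(5,150,120),(20,255,255),(215,160,260,215));print("orange",o.min(0),o.max(0),ray(f,o.mean(0),.07))
print("tip",ray(f,[(259,191)],.07))
w=blob(f,(5,100,60),(22,255,255),(265,220,335,275));r=cv2.minAreaRect(w);print("rest",r,ray(f,cv2.boxPoints(r),.008).round(3).tolist())
w=blob(f,(0,0,180),(180,40,255),(430,130,520,210));r=cv2.minAreaRect(w);print("fog",r,ray(f,cv2.boxPoints(r),.1).round(3).tolist())
g=blob(f,(45,80,40),(85,255,255),(410,150,445,200));print("green",g.min(0),g.max(0),ray(f,g.mean(0),.07))
E
```

```text
(170, 168) [106 171 161]
(225, 190) [105 173 152]
(200, 200) [ 9 25 70]
(234, 185) [ 14 242 191]
(255, 191) [ 17  23 221]
(300, 235) [ 15 185 187]
(283, 245) [ 17 140 171]
(423, 175) [ 66 188 155]
(500, 150) [ 38  13 234]
(450, 200) [ 19  41 105]
blue ((197.90542602539062, 181.06756591796875), (75.78793334960938, 31.729005813598633), 9.462322235107422) [[0.578, 0.361], [0.642, 0.351], [0.614, 0.199], [0.551, 0.21]]
orange [230 175] [238 199] [[0.58743511 0.21354398]]
tip [[0.57863627 0.16066609]]
rest ((299.46173095703125, 247.5308380126953), (43.06600570678711, 28.4835262298584), 17.447187423706055) [[0.45, 0.135], [0.508, 0.117], [0.479, 0.028], [0.421, 0.047]]
fog ((477.5201721191406, 168.83213806152344), (53.38689041137695, 64.15501403808594), 86.53176879882812) [[0.664, -0.215], [0.67, -0.343], [0.562, -0.345], [0.556, -0.218]]
green [418 162] [425 187] [[ 0.60958024 -0.17456373]]
```

Run:
```python
from h import *
yaw=np.deg2rad(79.9); p=[.585,.19,.26]
a=bestq(p,yaw); print(np.rad2deg(a))
env.close_gripper(); env.reach(p,quat(a))
f=grab("wrist","w1"); s=monitor.sense(); print(s["clock"],s["joints"],f["mtx"].tolist(),f["view"].round(3).tolist())
```

```text
79.9
3.85 [ 1.22709133e-01  5.01241062e-01  1.15026116e+00 -8.10909275e-05
  1.49010940e+00  3.00068632e-01] [[401.8858056408169, 0.0, 318.41120561064116], [0.0, 401.8858056408169, 238.48646095613935], [0.0, 0.0, 1.0]] [[0.984, -0.177, -0.0, -0.542], [-0.167, -0.93, 0.327, 0.223], [-0.058, -0.321, -0.945, 0.503], [0.0, 0.0, 0.0, 1.0]]
```

View pics/w1.png

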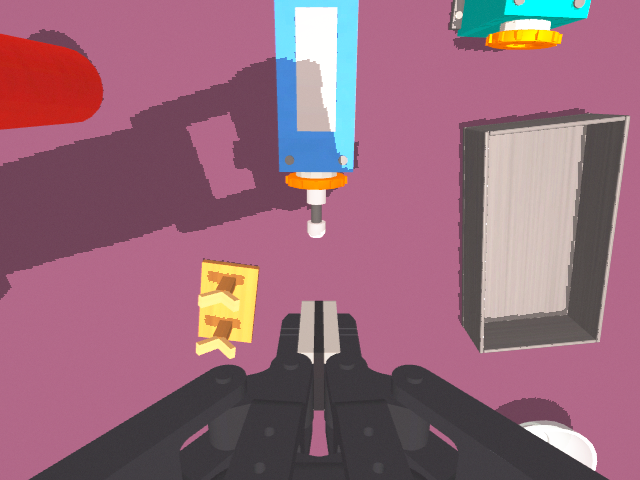

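The wrist view shows the plug tip at (316,236), the orange collar at (316,181), the holder's top-face edges from (275,0)-(280,170) to (358,0)-(355,170), and the rest at (228,305). I measure from these.

Run:
```python
from h import *
f=eyes.grab_frame("wrist"); H=hsv(f)
b=blob(f,(90,100,120),(115,255,255),(255,0,380,172))
rows=np.arange(5,155,5)
def edges(c,rows): return np.array([(c[c[:,1]==r,0].min(),r) for r in rows]),np.array([(c[c[:,1]==r,0].max(),r) for r in rows])
L,R=edges(b,rows)
wl,wr=ray(f,L,.098),ray(f,R,.098)
for w in(wl,wr):
    vx,vy,x0,y0=cv2.fitLine(w.astype(np.float32),cv2.DIST_HUBER,0,.01,.01).ravel(); print("edge yaw",np.rad2deg(np.arctan2(vy,vx))%180,"x at y=.2",x0+(0.2-y0)*vx/vy)
print("front y of block",ray(f,[(280,b[:,1].max())],.098), b[:,1].max())
o=blob(f,(8,150,100),(22,255,255),(270,165,370,200));print("orange",o.min(0),o.max(0))
i=o[:,0].argmin();j=o[:,0].argmax();print(ray(f,[o[i],o[j]],.07), "bottom",ray(f,[(o[:,0].mean(),o[:,1].max())],.046))
# tube rows
m=(H[:,:,1]<60)&(H[:,:,2]>150)
for r in(196,200,225,229,233,236,238):
    c=np.where(m[r,296:336])[0]+296; print(r,c.min() if len(c) else None,c.max() if len(c) else None, ray(f,[(c.mean(),r)],.07).round(4) if len(c) else "")
y=blob(f,(12,80,60),(32,255,255),(185,250,270,365)); r=cv2.minAreaRect(y); print("rest",r)
print("front-right,back-right,back-left",ray(f,[(253,342),(259,266),(204,260)],.008).round(4).tolist())
cv2.imwrite("pics/w2.png",cv2.resize(f["frame"][155:375,185:365,::-1],None,fx=3,fy=2.7,interpolation=cv2.INTER_NEAREST))
```

```text
edge yaw 79.51577 x at y=.2 0.55572426
edge yaw 79.62408 x at y=.2 0.6119099
front y of block [[0.56162457 0.22786234]] 171
orange [286 173] [346 189]
[[0.56219469 0.21876869]
 [0.61031361 0.20417786]] bottom [[0.58369834 0.19858527]]
196 307 325 [[0.5837 0.1977]]
200 307 325 [[0.5831 0.1943]]
225 307 325 [[0.5791 0.1725]]
229 307 325 [[0.5785 0.1689]]
233 308 324 [[0.5778 0.1653]]
236 310 322 [[0.5773 0.1626]]
238 None None 
rest ((225.5589141845703, 309.6904296875), (57.26258087158203, 95.36783599853516), 6.009006023406982)
front-right,back-right,back-left [[0.4798, 0.0292], [0.5076, 0.1196], [0.4518, 0.1366]]
```

View pics/w2.png

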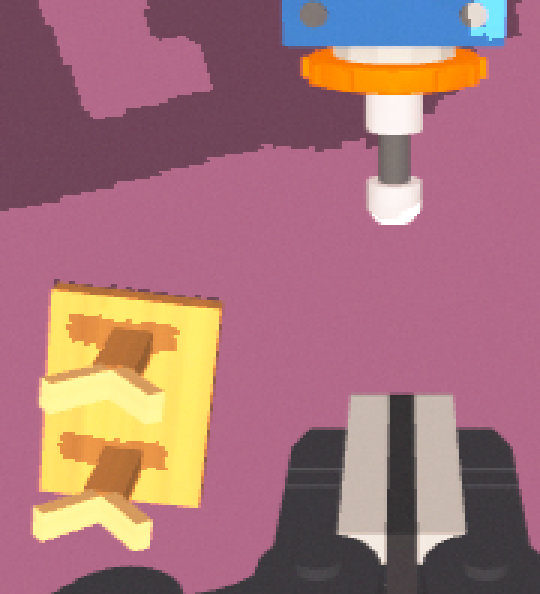

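```bash
cat >> h.py <<'E'
HY=np.deg2rad(79.55); HU=np.array([np.cos(HY),np.sin(HY)]); HO=np.array([.5853,.2083])
def hp(x,z): return [*(HO+x*HU),z]
E
python3 - <<'E'
from h import *
env.reach(hp(-.032,.13),quat(HY)); env.movel(hp(-.032,.0845),.12)
f0=np.array(monitor.sense()["contact_force"])
r=env.movel(hp(.004,.0845),.025,guard=14); s=monitor.sense()
print(r,(np.array(s["position"])[:2]-HO)@HU,np.array(s["contact_force"])-f0,s["clock"])
env.movel(hp(-.035,.0845),.12); env.movel(hp(-.035,.135),.2)
f=grab("wrist"); g=f["frame"]
cv2.imwrite("pics/w3.png",cv2.resize(g[0:400,120:520,::-1],None,fx=1.5,fy=1.5)); print(monitor.sense()["clock"])
E
```

```text
True -0.00599407002176927 [-1.11867863 -3.80507134  2.57818056] 6.05
6.8917
```

View pics/w3.png

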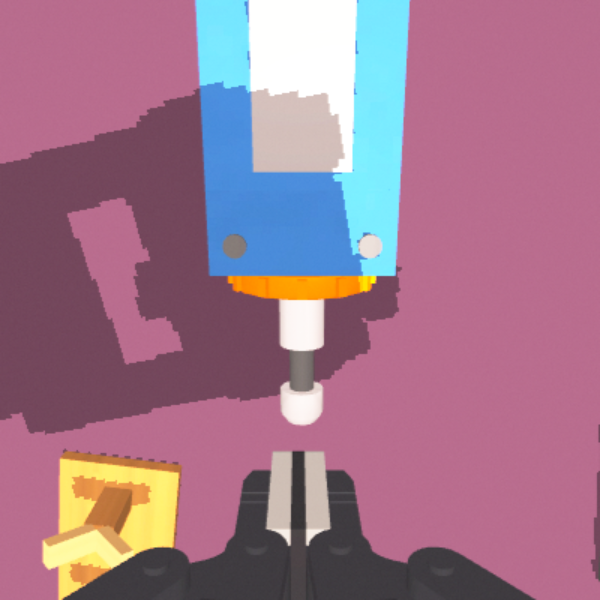

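The collar is flush with the block at crop position (300,285), so it is in. The plug tip is at crop (302,420), in line. I grasp the tube and draw it out.

Run:
```python
from h import *
env.release(); env.movel(hp(-.011,.135),.15); env.movel(hp(-.011,.0515),.15)
env.close_gripper(60); s=monitor.sense(); print(s["clock"],s["finger_gap"],s["gripper_force"])
f0=np.array(s["contact_force"])
r=env.movel(hp(-.03,.0515),.05,guard=25); print(r,np.array(monitor.sense()["contact_force"])-f0)
if not r:
    r=env.movel(hp(-.165,.0515),.12,guard=25); s=monitor.sense();print(r,(np.array(s["position"])[:2]-HO)@HU,np.array(s["contact_force"])-f0,s["finger_gap"],s["clock"])
```

```text
9.35 0.1582070612270495 58.38764548301697
False [-1.02146489 -1.27702576  0.3168523 ]
False -0.16446034930843725 [-0.97946396  0.64827952 -3.07833613] 0.161788762223638 11.1583
```

```bash
cat >> h.py <<'E'
RY=np.deg2rad(72.7); RU=np.array([np.cos(RY),np.sin(RY)]); RO=np.array([.4655,.0826])
def rp(x,z,y=0): return [*(RO+x*RU+y*np.array([-RU[1],RU[0]])),z]
E
python3 - <<'E'
from h import *
s=monitor.sense(); env.movel([*s["position"][:2],.12],.2)
env.reach(rp(-.051,.11),quat(RY))
f=grab("wrist","w4"); t=grab("top"); s=monitor.sense(); print(s["clock"],s["position"])
cv2.imwrite("pics/t4.png",cv2.resize(t["frame"][190:310,220:380,::-1],None,fx=4,fy=4))
b=np.vstack([f["frame"][:440,100:540,::-1]]); cv2.imwrite("pics/w4c.png",cv2.resize(b,None,fx=1.35,fy=1.35))
E
```

```text
12.2583 [0.45096312 0.03386844 0.10954191]
```

View pics/w4c.png

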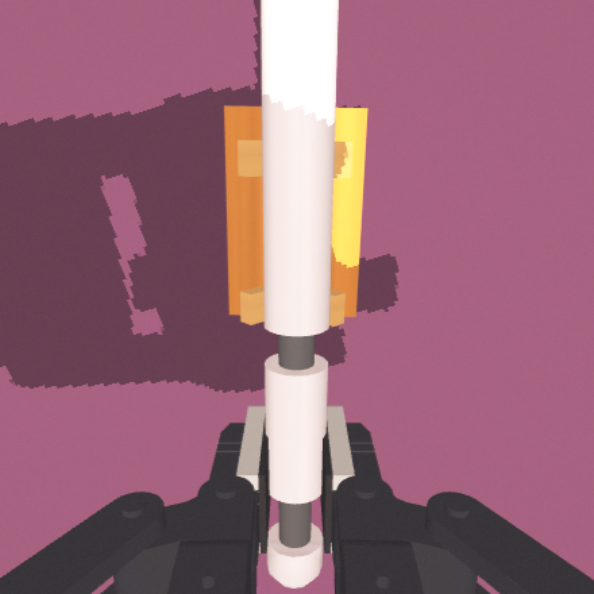

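The wrist view shows the second groove at crop rows 335-365, the near notch at rows 290-325, and the tube centred over the rest. I convert these to positions.

Run:
```python
from h import *
f=eyes.grab_frame("wrist"); H=hsv(f).astype(int)
col=H[:,319,2]; d=np.diff(col); print([ (r,d[r]) for r in range(230,445) if abs(d[r])>40])
n=np.array([-RU[1],RU[0]])
def rc(uv,z): q=ray(f,uv,z)-RO; return np.c_[q@RU,q@n].round(4).tolist()
zt=monitor.sense()["position"][2]+.0187
print("groove2 edges rest x", rc([(319,247),(319,274)],zt+.008), rc([(319,372)],zt+.008))
print("base near L,R far L,R",rc([(100+229/1.35,316/1.35),(100+357/1.35,316/1.35),(100+224/1.35,106/1.35),(100+368/1.35,108/1.35)],.008))
print("near notch",rc([(100+345/1.35,325/1.35),(100+345/1.35,292/1.35),(100+240/1.35,325/1.35)],.061),"far",rc([(100+238/1.35,177/1.35),(100+238/1.35,140/1.35),(100+350/1.35,140/1.35)],.061))
m=(H[:,:,1]<45)&(H[:,:,2]>120)
for r in(20,60,150,230,290,340):
    c=np.where(m[r,285:355])[0]+285; print(r,rc([(c.min(),r),(c.max()+1,r)],zt))
```

```text
[(248, np.int64(-86)), (249, np.int64(-43)), (273, np.int64(66)), (372, np.int64(-88)), (405, np.int64(93)), (435, np.int64(-54))]
groove2 edges rest x [[-0.0088, 0.0002], [-0.0178, 0.0002]] [[-0.0546, 0.0001]]
base near L,R far L,R [[-0.0474, 0.0316], [-0.0473, -0.029], [0.0452, 0.03], [0.0444, -0.0302]]
near notch [[-0.0332, -0.0183], [-0.0205, -0.0179], [-0.0332, 0.0208]] far [[0.0202, 0.0198], [0.0322, 0.0194], [0.0322, -0.018]]
20 [[0.0545, 0.0073], [0.0545, -0.0083]]
60 [[0.0445, 0.0072], [0.0445, -0.0083]]
150 [[0.0195, 0.0074], [0.0195, -0.008]]
230 [[-0.0059, 0.0076], [-0.0059, -0.0079]]
290 [[-0.0273, 0.0076], [-0.0273, -0.0077]]
340 [[-0.0471, 0.0123], [-0.047, -0.0127]]
```

Run:
```python
from h import *
env.movel(rp(-.051,.05,.0003),.12); r=env.movel(rp(-.051,.036,.0003),.04,guard=8); s=monitor.sense(); print(r,s["position"])
env.release(); env.hold(.4); s=monitor.sense(); print(s["gripper_force"])
env.movel(rp(-.051,.12),.2)
f=grab("wrist","w5"); print(monitor.sense()["clock"]); H=hsv(f).astype(int)
n=np.array([-RU[1],RU[0]])
def rc(uv,z): q=ray(f,uv,z)-RO; return np.c_[q@RU,q@n].round(4).tolist()
d=np.diff(H[:,319,2]); e=[r for r in range(180,440) if abs(d[r])>40]; print([(r,d[r],rc([(319,r+1)],.063)[0][0]) for r in e])
m=(H[:,:,1]<45)&(H[:,:,2]>120)
for r in(20,60,100,150,200,290):
    c=np.where(m[r,285:355])[0]+285
    if len(c): print(r,rc([(c.min(),r),(c.max()+1,r)],.055))
b=f["frame"][:440,100:540,::-1]; cv2.imwrite("pics/w5c.png",cv2.resize(b,None,fx=1.35,fy=1.35))
```

```text
True [0.44948628 0.03418956 0.03807108]
0.0
15.0
[(192, np.int64(-120), -0.0107), (209, np.int64(104), -0.0195), (275, np.int64(-87), -0.0564), (276, np.int64(-44), -0.0569), (300, np.int64(101), -0.0715), (321, np.int64(-55), -0.0847)]
20 [[0.0681, 0.009], [0.0681, -0.007]]
60 [[0.0513, 0.0092], [0.0513, -0.0068]]
100 [[0.0335, 0.0094], [0.0335, -0.0061]]
150 [[0.0096, 0.0097], [0.0096, -0.0059]]
200 [[-0.0163, 0.0054], [-0.0163, -0.0004]]
290 [[-0.0687, 0.0062], [-0.0687, 0.0005]]
```

View pics/w5c.png

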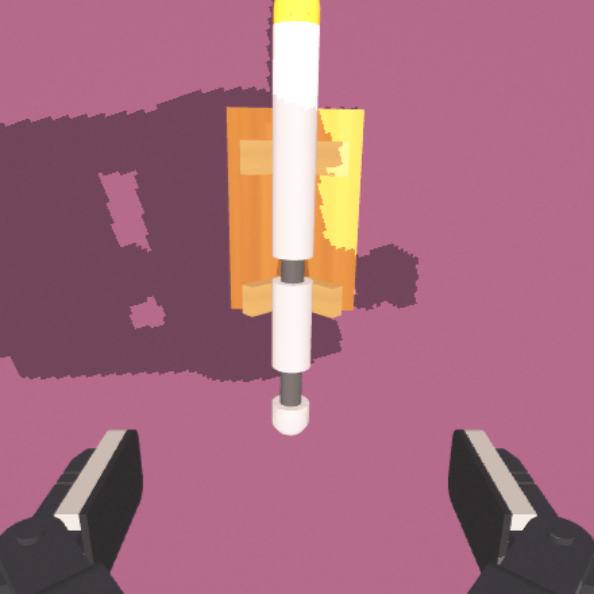

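The tube lies in both notches (centre near rest x +4 mm, yaw about 71.9°). Next I look at the fogger empty-handed.

Run:
```python
from h import *
s=monitor.sense(); env.movel([*s["position"][:2],.2],.3)
env.reach([.61,-.27,.27],quat(np.deg2rad(92.7)))
f=grab("wrist","w6"); print(monitor.sense()["clock"])
g=blob(f,(40,80,40),(90,255,255)); print("green",g.min(0),g.max(0))
```

```text
16.7833
green [289  80] [356  92]
```

View pics/w6.png

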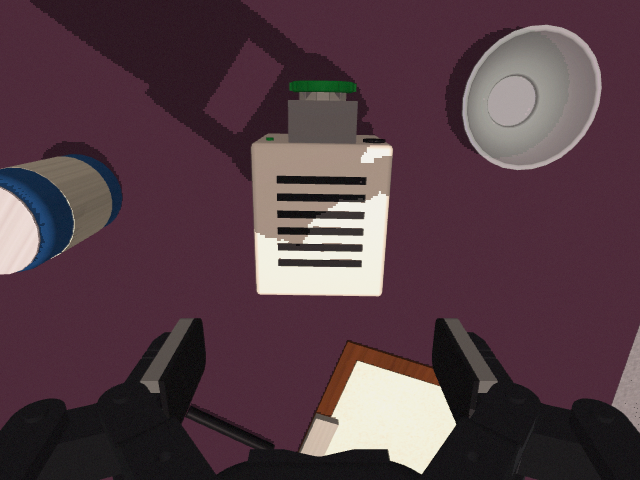

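The fogger body corners are at (252,145), (392,145), (382,295) and (257,293). The nose spans columns 289-357 over rows 100-142, and the green collar is at rows 80-92.

Run:
```python
from h import *
f={**eyes.grab_frame("wrist")}; G=cv2.cvtColor(f["frame"],cv2.COLOR_RGB2GRAY).astype(float); S=hsv(f)[:,:,1].astype(int)
def edges(rows,z,u0,u1,thr):
    m=S<thr; L=[];R=[]
    for r in rows:
        c=np.where(m[r,u0:u1])[0]+u0; L.append((c.min(),r));R.append((c.max()+1,r))
    out=[]
    for P in(L,R):
        w=ray(f,P,z); vx,vy,x0,y0=cv2.fitLine(w.astype(np.float32),cv2.DIST_HUBER,0,.01,.01).ravel()
        out.append((round(float(np.rad2deg(np.arctan2(vy,vx))%180),2),round(float(x0+(-.19-y0)*vx/vy),4))); print(P[0],P[-1])
    return out
print("body",edges(range(165,285,6),.1,240,405,80)); print("nose",edges(range(104,132,3),.096,270,372,60))
print(G[90:108,322])
print("nose front",ray(f,[(322,100)],.096),"body back L,R",ray(f,[(258,295),(382,296)],.1),"body front",ray(f,[(322,143)],.1))
g=blob(f,(40,80,40),(90,255,255)); print("green L,R",ray(f,[(289,86),(357,86)],.07),"top",ray(f,[(322,80),(322,92)],.095))
```

```text
(np.int64(251), 165) (np.int64(255), 279)
(np.int64(392), 165) (np.int64(383), 279)
body [(91.7, 0.5542), (91.81, 0.6631)]
(np.int64(288), 104) (np.int64(288), 131)
(np.int64(358), 104) (np.int64(356), 131)
nose [(91.34, 0.5827), (91.52, 0.6346)]
[ 55.  51.  99. 119. 118. 117. 117. 117. 118. 121. 111.  84.  84.  84.
  83.  83.  85.  87.]
nose front [[ 0.60784742 -0.18392261]] body back L,R [[ 0.5607134  -0.34559846]
 [ 0.66776519 -0.34137539]] body front [[ 0.60938868 -0.21475917]]
green L,R [[ 0.58125735 -0.17465046]
 [ 0.63535358 -0.17205141]] top [[ 0.60714754 -0.17004381]
 [ 0.60756951 -0.1783202 ]]
```

```bash
cat >> h.py <<'E'
FY=np.deg2rad(91.8); FU=-np.array([np.cos(FY),np.sin(FY)]); FO=np.array([.6080,-.170])
def fp(x,z,y=0): return [*(FO+x*FU+y*np.array([-FU[1],FU[0]])),z]
E
python3 - <<'E'
from h import *
ty=np.deg2rad(71.9)
env.reach(rp(.0037,.17,.0016),quat(ty)); env.movel(rp(.0037,.07,.0016),.2); r=env.movel(rp(.0037,.0363,.0016),.1,guard=10)
env.close_gripper(90); s=monitor.sense(); print(r,s["clock"],s["finger_gap"],s["gripper_force"],s["position"])
env.movel([*s["position"][:2],.13],.15)
env.reach(fp(-.135,.12),quat(FY)); env.movel(fp(-.135,.0515),.12)
s=monitor.sense(); print(s["clock"],s["position"],s["finger_gap"])
t=grab("top"); d=grab("side"); w=grab("wrist","w7")
for n,f,c in(("t",t,(.62,-.1,.07)),("s",d,(.62,-.1,.07))):
    u,v=proj(f,c)[0].astype(int); print(n,u,v,proj(f,[[*fp(-.045,.07)],[*fp(0,.07)]]).round(1).tolist()); cv2.imwrite(f"pics/{n}7.png",cv2.resize(f["frame"][v-60:v+60,u-80:u+80,::-1],None,fx=2.5,fy=2.5))
cv2.imwrite("pics/ts7.png",np.vstack([cv2.imread("pics/t7.png"),cv2.imread("pics/s7.png")]))
H=hsv(w).astype(int); m=(H[:,:,1]<45)&(H[:,:,2]>120); n=np.array([-FU[1],FU[0]])
for r in(60,120,180,220):
    c=np.where(m[r,280:360])[0]+280
    if len(c): q=ray(w,[(c.min(),r),(c.max()+1,r)],.07)-FO; print(r,np.c_[q@FU,q@n].round(4).tolist())
E
```

```text
False 20.1083 0.15851136795778853 87.70534157752991 [0.46544275 0.08655594 0.03663468]
22.375 [ 0.6041421  -0.0348932   0.05238084] 0.1562003818467136
t 385 169 [[397.6, 175.8], [419.5, 174.8]]
s 272 201 [[279.3, 195.8], [283.0, 184.2]]
180 [[-0.1962, -0.0082], [-0.1962, 0.0081]]
220 [[-0.1832, -0.0081], [-0.1832, 0.008]]
```

View pics/ts7.png

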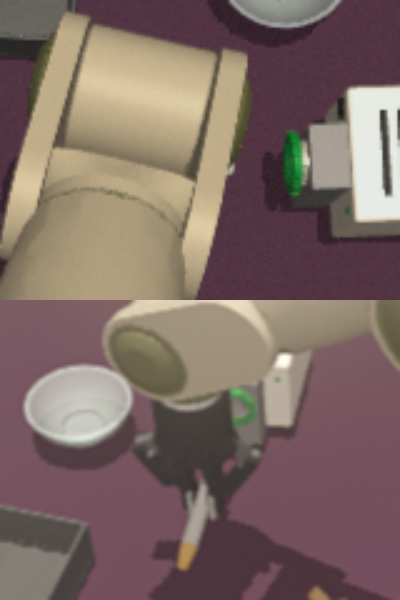

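The wrist view has the tube in line with the outlet within 0.2 mm. In the top view the plug tip is at (397,177), against a predicted (398,176). I insert now.

Run:
```python
from h import *
f0=np.array(monitor.sense()["contact_force"])
def st(): 
    s=monitor.sense(); p=np.array(s["position"]); return round(s["clock"],2),((p[:2]-FO)@FU).round(4)+.09,p[2].round(4),(np.array(s["contact_force"])-f0).round(1)
print(env.movel(fp(-.082,.0513),.1,guard=12),st())
print(env.movel(fp(-.041,.0513),.03,guard=30),st())
w=grab("wrist"); H=hsv(w).astype(int); n=np.array([-FU[1],FU[0]])
t=grab("top"); c=(.6,-.15,.07); u,v=proj(t,c)[0].astype(int); cv2.imwrite("pics/t8.png",cv2.resize(t["frame"][v-45:v+45,u-60:u+60,::-1],None,fx=5,fy=5))
```

```text
False (23.21, np.float64(0.007999999999999993), np.float64(0.0512), array([ 0.1,  0.5, -0.1]))
False (24.73, np.float64(0.0453), np.float64(0.0506), array([ 1.5, 19.7,  1.5]))
```

Run:
```python
from h import *
f0=np.array(monitor.sense()["contact_force"])
def st(): 
    s=monitor.sense(); p=np.array(s["position"]); return round(s["clock"],2),((p[:2]-FO)@FU).round(4)+.09,p[2].round(4),np.array(s["contact_force"]).round(1)
print(env.movel(fp(-.034,.0513),.03,guard=15),st())
print(env.movel(fp(-.062,.0513),.03,guard=40),st())
```

```text
True (25.03, np.float64(0.045099999999999994), np.float64(0.0501), array([0.4, 3.2, 1.8]))
True (25.44, np.float64(0.0411), np.float64(0.0512), array([ 1.4, -4.2,  0. ]))
```

It is locked: it resisted a 40 N tug. I push it home again, let go and check.

Run:
```python
from h import *
def st(): 
    s=monitor.sense(); p=np.array(s["position"]); return round(s["clock"],2),((p[:2]-FO)@FU).round(4)+.09,p[2].round(4),np.array(s["contact_force"]).round(1)
print(env.movel(fp(-.034,.0513),.03,guard=18),st())
env.release(); env.hold(.3); s=monitor.sense(); p=s["position"]
env.movel([p[0],p[1],.19],.2); env.reach([.61,-.19,.25],quat(FY)); env.hold(.3)
w=grab("wrist","w9"); print(st(),monitor.sense()["gripper_force"])
```

```text
True (25.78, np.float64(0.045099999999999994), np.float64(0.0502), array([0.3, 2.8, 1.5]))
(28.42, np.float64(0.1094), np.float64(0.2495), array([ 0.2, -0. , -0.3])) 0.0
```

View pics/w9.png

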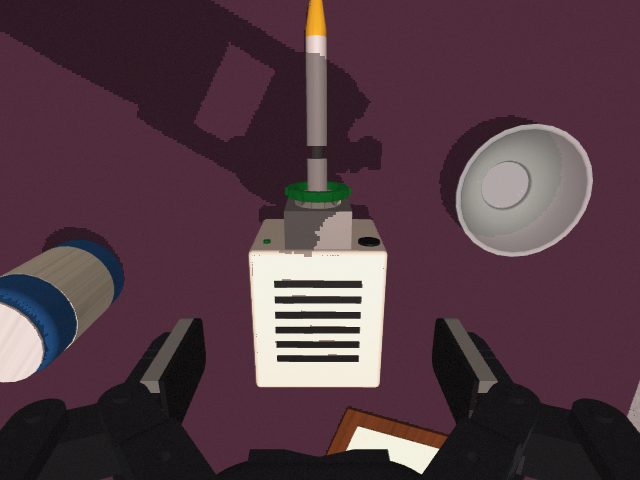

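The tube sits in the outlet at (317,190). The second groove is at rows 146-158, and the collar stands out with a gap to the nose. I check the depth numerically.

Run:
```python
from h import *
w=eyes.grab_frame("wrist"); H=hsv(w).astype(int); d=np.diff(H[:,317,2]); print([(r,d[r]) for r in range(20,215) if abs(d[r])>18])
q=lambda v,z:((ray(w,[(317,v)],z)-FO)@FU).round(4)
print("groove far/near",q(147,.078),q(159,.078),"nozzle start",q(36,.078)," collar top front/back",q(182,.095),q(196,.095),"nose front",q(208,.096))
g=blob(w,(40,80,40),(90,255,255)); print(g.min(0),g.max(0))
```

```text
[(52, np.int64(-87)), (144, np.int64(-23)), (145, np.int64(-69)), (157, np.int64(35)), (158, np.int64(54)), (190, np.int64(-77)), (207, np.int64(-29)), (208, np.int64(-31)), (210, np.int64(22))]
groove far/near [-0.0315] [-0.0224] nozzle start [-0.1081]  collar top front/back [-0.0077] [0.0029] nose front [0.012]
[285 181] [350 201]
```

```bash
python3 -c "
from bench import job; print(job.hand_in())"
```

```text
the job is handed in; nothing more can be done
None
```

The job is handed in, with no verdict shown: the tube was freed, laid in the rest, regrasped, and pushed about 44.5 mm into the outlet, where it held against a 40 N tug and was let go at about 28 s of the 58 s allowed.

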